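# Seat the pot disc in the grow-chamber tray and lock it

## Task

Push the loose grey disc along its channel in the black tray, over the raised lip, so that it drops into the pocket beyond and lies flat; keep pushing on its rim until it is firmly home against the sprung stop at about 10 N, never pressing on it with more than 20 N. Then swing the steel keeper arm right across over the seated disc and let go, leaving the other things on the table where they are.

Things in the scene. Friction and masses are not known exactly. Their poses are not given: they have to be found in the camera images.
- tray: Fixed black plastic tray, 360 x 130 mm, with a channel along its length; origin at the centre of its underside, z up, +x along the channel in the direction of pushing. Pocket floor 16 mm above the origin. Side rails: inner faces at y = +-52 mm, tops at z = 32 mm. An aluminium deck, top at z = 22 mm, runs from about x = -170 mm to the lip. A disc pinched while tilted can hang; ease off and it drops.
- lip_nominal (a point): Middle of the raised lip's possible positions, on the tray, at lip-top height (z = 25 mm, 3 mm above the deck). The lip is straight across the channel: 30 degree ramp on the deck side, top 3 mm wide, then a vertical 9 mm drop to the pocket floor. Where it is clamped is NOT measured: its pocket-side face lies within 12 mm either way of this point along the tray's x.
- stop_nominal (a point): Middle of the sprung stop's possible positions, on the tray. Its rubber pad, 50 mm wide, z = 17 to 35 mm, rests with its face 108 to 122 mm beyond the lip's pocket-side face, so within 19 mm of this point along x; NOT measured. It gives way from 3 N, 3 N more per mm, then bottoms hard at 4 mm, 15 N. Lip and friction take under 6 N, but the disc knocks briefly as it tips.
- disc_mid (a point): Centre (half-way up) of the loose grey disc, 100 mm diameter, 14 mm thick, 0.15 to 0.3 kg, lower edge bevelled 2 mm; z is its axis. It starts on the deck in the channel, 29 mm above the tray's origin. Seated in the pocket, its centre is 23 mm and its top 30 mm above the tray's origin, 5 mm proud of the lip: fingertips just clear of the lip (z = 27 mm) push its rim all the way.
- keeper (a joint): Angle of the steel keeper arm about its upright pivot: 0 is along the tray's +x, outside the channel; grows anticlockwise seen from above; end stop at 1.6 = straight across the channel (tray +y). Stays where it is left; about 1.2 N at the pin turns it. The arm is a flat bar 14 mm wide, 58 mm long, underside 33.5 mm and top 40.5 mm above the tray's origin, 3.5 mm clear over the seated disc.
- keeper_pin (a point): Steel upright pin on the arm, 12 mm diameter, its axis 50 mm from the pivot; it stands from 40.5 to 70.5 mm above the tray's origin. This point is on its axis, 15 mm below its top.
- keeper_pivot (a point): Pivot axis of the keeper arm, on the tray at x = 50, y = -78 mm, height of the arm's underside.
- pot: Bystander: empty black plant pot, 120 mm wide, 95 mm high; origin under its centre.
- saucer: Bystander: black pot saucer, 124 mm wide, 18 mm high; origin under its centre.
- jar: Bystander: glass seed jar, 56 mm wide, 75 mm high, standing off the tray's +x end; origin under its centre.
- adapter: Bystander: black power adapter, 85 x 50 x 30 mm; origin under its centre.
- driver: Bystander: screwdriver, 160 mm long, lying beside the tray; origin under its centre.
- collar: Bystander: grey plastic ring, 60 mm wide, 12 mm high, lying beside the tray; origin under its centre.
- tub: Bystander: clear plastic tub, 170 mm wide, 80 mm high; origin under its centre.
Not all that is in view belongs to the job. Leave any blue or pink look-alike of the part that bears disc_mid alone.

How it is judged (in metres and radians):
On the way, in this order (a step that is already met when the one before it is completed fails the run):
1. the disc lies flat in the pocket and is pushed at its rim with at least 6 N, against the sprung stop (z of disc_mid in the frame of tray below 0.0246 m and angle between disc_mid's own z axis and vertical below 0.05 rad and x of disc_mid in the frame of tray between 0.025 and 0.095 m and contact force between the fingers and disc above 6 N and horizontal distance between the grasp point and disc_mid above 0.035 m), for 0.2 s.
2. the keeper arm is across the seated disc (z of disc_mid in the frame of tray below 0.0246 m and angle between disc_mid's own z axis and vertical below 0.05 rad and x of disc_mid in the frame of tray between 0.025 and 0.095 m and value of joint keeper above 1.4 rad), for 0.2 s.
At the end, for the whole second after the job is handed in: The disc lies at rest and flat (within 0.05 rad) on the pocket floor beyond the lip (centre under 24.6 mm above the tray's origin, 25 to 95 mm along its x), and the keeper arm is turned across it (joint above 1.4 rad) (all of step 2 and linear speed of disc below 0.01 m/s); the robot touches nothing.
It fails at once if the robot presses on the disc with more than 20 N (contact force between any of the fingers, the arm and disc above 20 N).
It fails at once if a bystander is moved by more than 30 mm (distance of any of pot, saucer, jar, adapter, driver, collar, tub from where it was at the start of the episode above 0.03 m).
It also fails if it takes over 64 s, if anything falls off the work surface, if the arm or the gripper's body presses on something with over 40 N, if the wrist force passes 120 N, or if a joint passes its speed limit or range.

## Robot

A 6-joint arm with a two-finger parallel gripper is mounted at the origin on the work surface. World frame = base frame: x ahead of the robot, y to its left, z up, the work surface at z = 0. Lengths are in m, angles in degrees, forces in N, time in s.
With the tool pointing down it reaches from about 0.4 to 0.825 m from the base axis. Payload 7 kg.
Tool frame: the origin (TCP) lies at the very end of the fingers, on their centre line; the grasp point (between the pads) lies 19 mm behind it; z points along the fingers, y is the line along which they close (so a half turn about z gives the same grasp; the last joint's range is limited). The gripper opens to 85 mm and grips with 20 to 120 N. Pads are 22 mm wide; open, the fingers measure 114 mm over their backs; the gripper's body (76 mm by 85 mm) begins 54 mm behind the grasp point. The pads swing forward as they close: fully open they stand 13 mm farther back than shut.
Start: joints at [87.439, 20.546, 0.682, 0, -70.136, -16.507], TCP at [0.221, 0.638, 0.193] pointing down, gripper open.
Joint ranges: [-176.03, 176.03], [-82.01, 121.73], [-58.28, 71.71], [-173.87, 95.51], [-174.79, -0.11], [-173.66, 173.66]. Speed limits (degrees/s): [136.94, 136.94, 172.46, 180, 180, 180].

## Interface

Orientations are given as a 3x3 rotation matrix whose columns are the frame's x, y, z axes.
In Python, from plant import ctrl, imaging gives the robot as it stands.
- The arm moves only by the tool step_arm, never from a script. Its argument "series" is one flat list of numbers, 7 for each row, row after row: the shift along the world's x, y, z in mm, then the turn, a rotation vector about the world's x, y, z in degrees, then the opening, from -1 (shut) to 1 (fully open), so that 0 is half open. In form: [tx, ty, tz, ax, ay, az, grip, tx, ty, tz, ax, ay, az, grip, ...]. A call has 1 to 8 rows; each row is the pose to reach, as a shift and turn from the pose commanded when the call began; what a row does not reach only later rows make up. A row lasts 1/10 s, in which the tool goes at most 50 mm and 8.59 degrees, less where a joint would pass 70% of its speed; a pose out of reach is approached as far as the arm can. A call with a gripper value outside its range is refused whole. The fingers move at their own pace and stop on an object; "force" is the grip in N (left out, the last holds). Time passes only in rows, so rows that repeat a pose let the fingers close. It gives the time, the measured TCP pose, the force, the opening and the grip force at its end, in the units of the state.
- ctrl.state(): the state, without advancing time (a new reading comes with each control period).
- imaging.snapshot(name): name is "scene" or "top"; returns the picture (400x640x3 uint8, red, green, blue); there is no depth.
- imaging.get_calibration(name): a dict with "fx", "fy", "cx", "cy" (pixels), "world_to_cam" (4x4, takes a point from world to camera coordinates). Camera axes: x right, y down, z forward; pixel columns grow to the right and rows downward; lengths in m; the calibration is good to about 2 mm. A picture is of the moment at which its call begins. get_calibration takes no time and is no camera call.
- ctrl.hand_in(): hands the job in; it is judged then, once.
The state is a dict: "time": time; "joint_positions": joint angles; "dq": joint speeds; "joint_efforts": joint torques, N m; "tool_pos": TCP position; "tool_rot": TCP orientation; "wrist_force": force on the tool from outside, world axes, zero at the start; "torque": the same for the moment, N m; "width": opening from 0.0 (shut) to 1.0 (fully open); "grip_force": force on a finger pad.
Only numpy, scipy, OpenCV 4.12 (cv2) and the standard library are available. Lean on these libraries where they do the work, as an engineer would, in place of code of your own. Each camera call takes 0.05 s, during which the arm holds its last target. There are 200 camera calls.

## Working session

There is one attempt and no reset: what is moved stays moved. The work goes in short steps, Python scripts to look and compute and a tool call to move; the robot and the scene stay as the last step left them, time stands still between calls to the robot, and variables do not carry over. Pictures are saved under pics/ and viewed, at most 10 in all, crops included, and the job is handed in when it is done.

Besides the shell and the picture viewer there is one more tool, called by a JSON object that holds its "method" and its "body". step_arm: Moves the arm, as the interface text tells. Its arguments: {"type":"object","properties":{"series":{"type":"array"},"force":{"type":"number"}},"required":["series"]}

```bash
ls; mkdir -p pics; python3 - <<'E'
from plant import ctrl, imaging
import cv2,numpy as np
for n in("scene","top"):
    p=imaging.snapshot(n); cv2.imwrite(f"pics/{n}0.png",p[:,:,::-1]); c=imaging.get_calibration(n)
    W=np.array(c["world_to_cam"]); print(n,c["fx"],c["cx"],c["cy"],-W[:3,:3].T@W[:3,3],W[2,:3])
s=ctrl.state();print(s["time"],s["tool_pos"],s["tool_rot"],s["wrist_force"],s["width"])
E
```

```text
pics
scene 383.7619318666566 310.7427885499001 201.4990911814428 [ 1.40504044 -0.06066896  0.90961898] [-0.71303264  0.02721494 -0.70060245]
top 516.0978290632438 315.60944835416393 195.2365323116872 [0.34259316 0.00748489 1.66511676] [ 0.13446401 -0.00654554 -0.99089686]
0.1 [0.22037653 0.63750599 0.19206552] [[ 9.45094654e-01 -3.26796503e-01 -3.75550263e-04]
 [-3.26796702e-01 -9.45093604e-01 -1.41283351e-03]
 [ 1.06778899e-04  1.45798998e-03 -9.99998931e-01]] [ 0.06343064  0.16746375 -0.24469981] 0.9993234835795932
```

View pics/scene0.png

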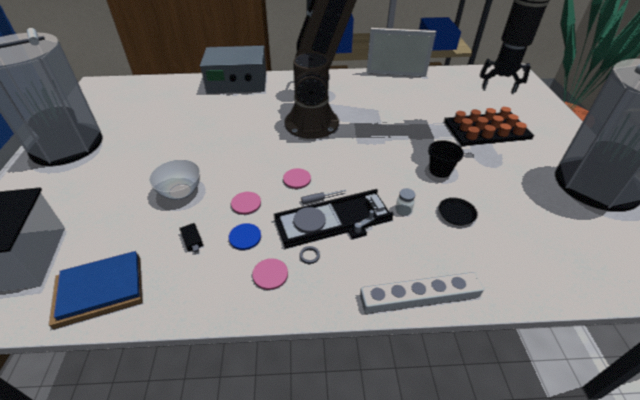

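View pics/top0.png

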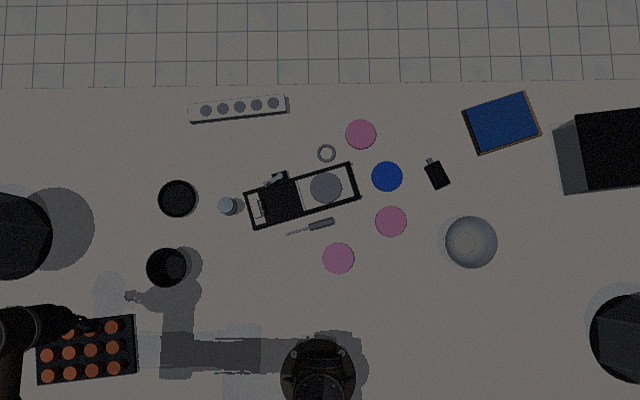

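Candidates for the disc in the top view: the grey disc in the tray at (326,188), the blue one at (387,177), pinks at (361,134), (391,221) and (338,258), the collar at (326,153), and the saucer at (177,198). I choose the grey disc in the tray. The keeper is at about (275,180) and the jar, off the tray's +x end, at (227,206), so the tray's +x runs left in this view. I'll check both views in one crop.

```bash
cat > h.py <<'E'
import numpy as np,cv2
from plant import ctrl, imaging
def ray(n,u,v,z):
    c=imaging.get_calibration(n);W=np.array(c["world_to_cam"]);R=W[:3,:3];o=-R.T@W[:3,3]
    d=R.T@np.array([(u-c["cx"])/c["fx"],(v-c["cy"])/c["fy"],1]);return o+d*(z-o[2])/d[2]
def proj(n,p):
    c=imaging.get_calibration(n);W=np.array(c["world_to_cam"]);q=W[:3,:3]@np.array(p)+W[:3,3]
    return c["fx"]*q[0]/q[2]+c["cx"],c["fy"]*q[1]/q[2]+c["cy"]
def crop(n,u0,v0,w,h,s,gain=1.):
    p=imaging.snapshot(n)[v0:v0+h,u0:u0+w,::-1]
    return cv2.resize(np.clip(p*gain,0,255).astype(np.uint8),None,fx=s,fy=s,interpolation=cv2.INTER_CUBIC)
E
python3 - <<'E'
from h import *
a=crop("top",235,150,133,90,6,2.); b=crop("scene",267,180,133,70,6,1.3)
a=a[:, :798][:, :];b=b[:, :798]
im=np.vstack([a,b]); im=cv2.resize(im,None,fx=.62,fy=.62,interpolation=cv2.INTER_AREA)
cv2.imwrite("pics/c1.png",im);print(im.shape)
# tray mask: dark in top view
p=cv2.cvtColor(imaging.snapshot("top"),cv2.COLOR_RGB2GRAY);print(p[200,250:300:10],p[188,326],p[240,300])
m=np.zeros_like(p);m[155:236,236:366]=(p[155:236,236:366]<32)
cs,_=cv2.findContours(cv2.morphologyEx(m,cv2.MORPH_CLOSE,np.ones((3,3))),cv2.RETR_EXTERNAL,2)
c=max(cs,key=cv2.contourArea);r=cv2.minAreaRect(c);print(r,cv2.boxPoints(r))
for q in cv2.boxPoints(r):print(ray("top",*q,.032))
E
```

```text
(595, 495, 3)
[93  6 16 22 16] 65 105
((300.23858642578125, 191.12844848632812), (48.46601486206055, 112.25725555419922), 73.3007583618164) [[239.51381 184.04588]
 [347.03674 151.78899]
 [360.96338 198.21101]
 [253.44043 230.46791]]
[0.60441375 0.23960958 0.032     ]
[ 0.7041665  -0.10728449  0.032     ]
[ 0.55220895 -0.14789447  0.032     ]
[0.45506335 0.19522089 0.032     ]
```

View pics/c1.png

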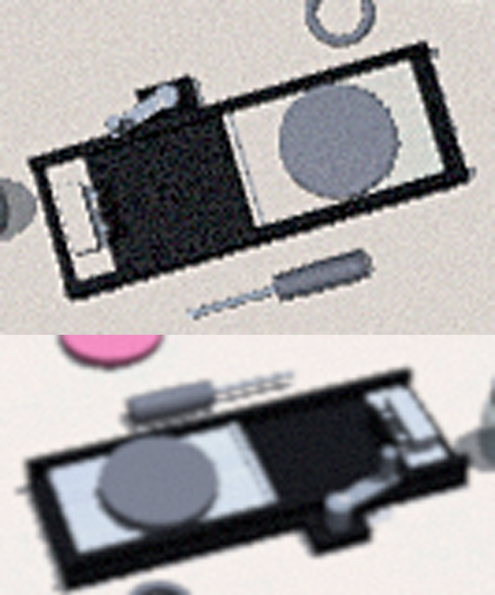

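Both views show the grey disc (no blue or pink), lying on the aluminium deck at top-crop (339,140). The lip edge runs from (226,112) to (262,228), the stop pad is near (103,212), and the keeper is nearly along the tray, with its pivot near (165,97) and its pin near (115,125). Next I'll measure these.

```bash
python3 - <<'E'
from h import *
np.set_printoptions(precision=4,suppress=True)
k=3.72
T=lambda u,v,z:ray("top",235+u/k,150+v/k,z)
S=lambda u,v,z:ray("scene",267+u/k,180+(v-335)/k,z)
print("tray corners top", *[T(*q,.032) for q in((30,160),(430,43),(470,177),(73,297))])
print("scene", *[S(*q,.032) for q in((28,462),(410,370),(467,455),(65,587))])
# disc by colour in both views
for n,(x0,x1,y0,y1) in {"top":(300,352,165,212),"scene":(290,330,203,236)}.items():
    p=imaging.snapshot(n).astype(int); hsv=cv2.cvtColor(p.astype(np.uint8),cv2.COLOR_RGB2GRAY)
    m=np.zeros_like(hsv);g=cv2.GaussianBlur(hsv,(3,3),0);lo,hi=(45,82) if n=="top" else (70,160)
    m[y0:y1,x0:x1]=((g>lo)&(g<hi))[y0:y1,x0:x1]
    m=cv2.morphologyEx(m,cv2.MORPH_OPEN,np.ones((5,5)))
    c=max(cv2.findContours(m,cv2.RETR_EXTERNAL,1)[0],key=cv2.contourArea);e=cv2.fitEllipse(cv2.convexHull(c));print(n,e,ray(n,*e[0],.036))
print("lip edge top",T(226,112,.025),T(262,228,.025))
print("stop",T(97,185,.035),T(110,240,.035))
print("pivot",T(165,97,.0405),"pin",T(115,125,.07)); print("pin scene",S(390,452,.07),"pivot",S(340,510,.0405))
E
```

```text
tray corners top [0.5752 0.2282 0.032 ] [ 0.6718 -0.1179  0.032 ] [ 0.5542 -0.1492  0.032 ] [0.457  0.1915 0.032 ]
scene [ 0.5625 -0.1436  0.032 ] [0.4662 0.1995 0.032 ] [0.5747 0.2297 0.032 ] [ 0.6995 -0.1118  0.032 ]
top ((325.7142639160156, 187.58900451660156), (30.990219116210938, 32.36616134643555), 116.44779968261719) [ 0.5878 -0.036   0.036 ]
scene ((309.42742919921875, 218.83282470703125), (23.79279899597168, 36.59832000732422), 93.93082427978516) [ 0.5925 -0.0344  0.036 ]
lip edge top [0.6154 0.0597 0.025 ] [0.514 0.03  0.025]
stop [0.5523 0.1705 0.035 ] [0.5048 0.1596 0.035 ]
pivot [0.6267 0.1114 0.0405] pin [0.5984 0.1517 0.07  ]
pin scene [0.6038 0.1552 0.07  ] pivot [0.6385 0.1118 0.0405]
```

{"method": "step_arm", "body": {"series": [45, -85, 0, 0, 0, -8, -1, 90, -170, 0, 0, 0, -16, -1, 135, -255, 0, 0, 0, -24, -1, 180, -340, 0, 0, 0, -32, -1, 225, -425, 0, 0, 0, -40, -1, 270, -510, 0, 0, 0, -48, -1, 315, -595, 0, 0, 0, -55, -1, 350, -670, 0, 0, 0, -55.2, -1], "force": 60}}

```text
time: 1.15
tool_pos: [0.4078, 0.2824, 0.1933]
tool_rot: [[0.267, -0.964, 0.001], [-0.964, -0.267, 0.001], [-0.001, -0.001, -1.0]]
wrist_force: [0.1, 0.4, 0.0]
width: 0.002
grip_force: 0.0
```

{"method": "step_arm", "body": {"series": [23, -44, 0, 0, 0, 0, -1, 46, -88, 0, 0, 0, 0, -1, 69, -132, 0, 0, 0, 0, -1, 92, -176, 0, 0, 0, 0, -1, 115, -220, 0, 0, 0, 0, -1, 138, -264, 0, 0, 0, 0, -1, 161, -308, 0, 0, 0, 0, -1, 184, -352, 0, 0, 0, 0, -1]}}

```text
time: 1.95
tool_pos: [0.5919, -0.0698, 0.1931]
tool_rot: [[0.271, -0.963, 0.001], [-0.963, -0.271, 0.0], [0.0, -0.001, -1.0]]
wrist_force: [2.4, 1.5, -0.3]
width: -0.0
grip_force: 0.0
```

{"method": "step_arm", "body": {"series": [17, -35, -20, 0, 0, 0, -1, 17, -35, -70, 0, 0, 0, -1, 17, -35, -110, 0, 0, 0, -1, 17, -35, -125, 0, 0, 0, -1, 17, -35, -125, 0, 0, 0, -1]}}

```text
time: 2.45
tool_pos: [0.6061, -0.1032, 0.0649]
tool_rot: [[0.27, -0.963, -0.005], [-0.963, -0.27, -0.0], [-0.001, 0.005, -1.0]]
wrist_force: [-0.3, 0.6, 0.6]
width: -0.002
grip_force: 0.0
```

```bash
python3 - <<'E'
from h import *
s=ctrl.state();print(s["time"],s["tool_pos"],s["wrist_force"],s["joint_positions"])
cv2.imwrite("pics/c2.png",crop("scene",255,150,150,110,5,1.3))
print([np.round((np.array(proj("scene",s["tool_pos"]))-(255,150))*5) ])
E
```

```text
2.45 [ 0.60610868 -0.10321611  0.06489685] [-0.3325423   0.64761181  0.58143851] [ 8.49548976e+00  2.13408671e+01 -1.61989973e+01 -3.05907476e-02
 -5.27748807e+01  7.21250866e+00]
[array([159., 333.])]
```

View pics/c2.png

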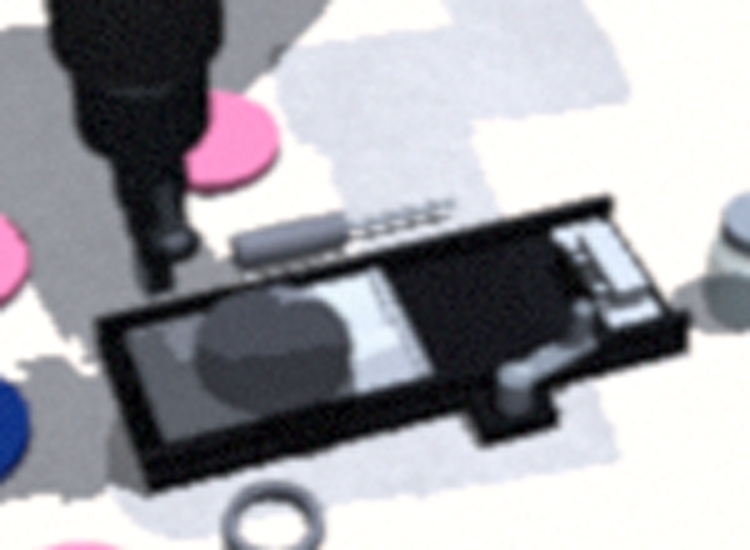

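The gripper tip shows at (155,288), but the reported TCP projects to (159,333). I need to resolve this mismatch before descending, so I'll look again in both views.

```bash
python3 - <<'E'
from h import *
a=crop("scene",255,130,130,100,4,1.6);s=ctrl.state();b=crop("top",280,130,90,100,4,2.5)
for im,n,o in((a,"scene",(255,130)),(b,"top",(280,130))):
    for dz in(0,.05): 
        q=(np.array(proj(n,np.array(s["tool_pos"])+[0,0,dz]))-o)*4;cv2.circle(im,tuple(q.astype(int).tolist()),3,(0,0,255),1)
cv2.imwrite("pics/c3.png",np.hstack([a,b])[:,:800]);print(s["tool_pos"],s["time"])
E
```

```text
[ 0.60882148 -0.10287681  0.06856846] 2.55
```

View pics/c3.png

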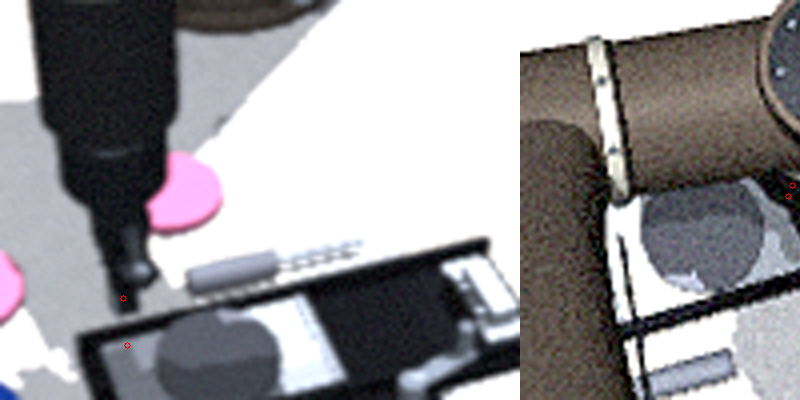

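```bash
python3 - <<'E'
from h import *
s=ctrl.state()
a=cv2.imread("pics/scene0.png");q0=proj("scene",[.22037,.6375,.19206]);print("start tcp",q0)
c=imaging.snapshot("scene")[:,:,::-1];q1=proj("scene",s["tool_pos"]);print(q1,s["tool_pos"])
def z(im,q,m):
    u,v=int(q[0]),int(q[1]);r=cv2.resize(np.clip(im[v-40:v+15,u-25:u+25]*m,0,255).astype(np.uint8),None,fx=8,fy=8,interpolation=cv2.INTER_NEAREST)
    cv2.circle(r,(int((q[0]-u+25)*8),int((q[1]-v+40)*8)),4,(0,0,255),1);return r
cv2.imwrite("pics/c4.png",np.hstack([z(a,q0,1.5),z(c,q1,1.8)]))
E
```

```text
start tcp (np.float64(492.85204968351184), np.float64(104.94914964907294))
(np.float64(286.87075523982696), np.float64(216.28315969139925)) [ 0.60933031 -0.10271894  0.06934451]
```

View pics/c4.png

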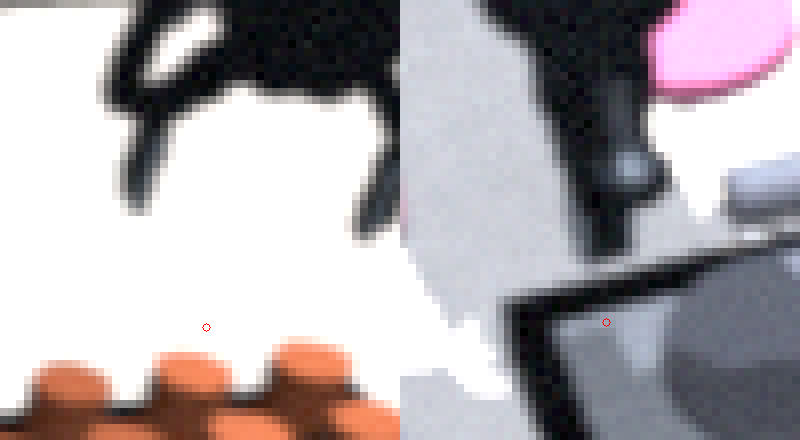

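```bash
python3 - <<'E'
from h import *
np.set_printoptions(precision=3,suppress=True)
for n in("scene","top"):
    c=imaging.get_calibration(n);print(n,"base",proj(n,[0,0,0]),"start tcp",proj(n,[.2204,.6375,.192]),"grip body",proj(n,[.2204,.6375,.292]))
    print(np.array(c["world_to_cam"]),c["fy"], np.linalg.det(np.array(c["world_to_cam"])[:3,:3]))
t=cv2.imread("pics/top0.png")[180:400,0:380];s=cv2.imread("pics/scene0.png")[0:150,420:560]
a=cv2.resize(np.clip(t*2.5,0,255).astype(np.uint8),None,fx=1.3,fy=1.3);b=cv2.resize(s,None,fx=2,fy=2)
b=cv2.copyMakeBorder(b,0,max(0,a.shape[0]-b.shape[0]),0,0,0);a=cv2.copyMakeBorder(a,0,b.shape[0]-a.shape[0],0,0,0)
cv2.imwrite("pics/c5.png",np.hstack([a,b]))
E
```

```text
scene base (np.float64(311.4504261366362), np.float64(122.84634123992788)) start tcp (np.float64(492.8498333719061), np.float64(104.96852566028288)) grip body (np.float64(502.43938755621537), np.float64(78.63052340081926))
[[ 0.046  0.999 -0.009  0.003]
 [ 0.7   -0.039 -0.714 -0.336]
 [-0.713  0.027 -0.701  1.641]
 [ 0.     0.     0.     1.   ]] 383.7619318666566 1.0
top base (np.float64(317.6379367782527), np.float64(376.50726026538496)) start tcp (np.float64(88.21953739033881), np.float64(313.47130709280833)) grip body (np.float64(71.5695183320671), np.float64(317.03192606862007))
[[-0.017 -1.     0.004  0.006]
 [-0.991  0.017 -0.135  0.563]
 [ 0.134 -0.007 -0.991  1.604]
 [ 0.     0.     0.     1.   ]] 516.0978290632438 0.9999999999999996
```

View pics/c5.png

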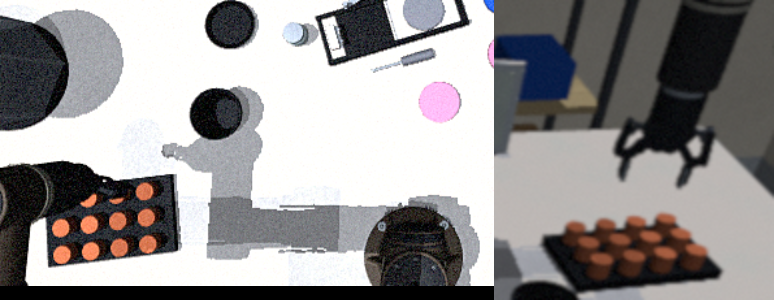

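The shut fingers appear about 37 mm above the reported TCP in both views, while their lateral position agrees. I'll settle the height by feeling for the deck (z = 22 mm), descending slowly behind the disc.

{"method": "step_arm", "body": {"series": [0, 0, -12, 0, 0, 0, -1, 0, 0, -24, 0, 0, 0, -1, 0, 0, -34, 0, 0, 0, -1, 0, 0, -38, 0, 0, 0, -1, 0, 0, -40, 0, 0, 0, -1, 0, 0, -40, 0, 0, 0, -1, 0, 0, -40, 0, 0, 0, -1]}}

```text
time: 3.35
tool_pos: [0.6085, -0.1028, 0.0281]
tool_rot: [[0.271, -0.963, 0.0], [-0.963, -0.271, -0.0], [0.0, -0.0, -1.0]]
wrist_force: [-0.1, 0.7, -0.2]
width: -0.001
grip_force: 0.0
```

{"method": "step_arm", "body": {"series": [0, 0, -1, 0, 0, 0, -1, 0, 0, -2, 0, 0, 0, -1, 0, 0, -3, 0, 0, 0, -1, 0, 0, -4, 0, 0, 0, -1, 0, 0, -5, 0, 0, 0, -1, 0, 0, -5, 0, 0, 0, -1]}}

```text
time: 3.95
tool_pos: [0.6081, -0.1028, 0.0227]
tool_rot: [[0.271, -0.963, -0.0], [-0.963, -0.271, -0.0], [-0.0, 0.0, -1.0]]
wrist_force: [0.0, -0.4, 0.5]
width: -0.0
grip_force: 0.0
```

{"method": "step_arm", "body": {"series": [0, 0, -0.5, 0, 0, 0, -1, 0, 0, -1, 0, 0, 0, -1, 0, 0, -1.5, 0, 0, 0, -1, 0, 0, -2, 0, 0, 0, -1, 0, 0, -2, 0, 0, 0, -1]}}

```text
time: 4.45
tool_pos: [0.6082, -0.1028, 0.0208]
tool_rot: [[0.271, -0.963, -0.0], [-0.963, -0.271, 0.0], [-0.0, 0.0, -1.0]]
wrist_force: [0.9, 0.3, 0.2]
width: 0.004
grip_force: 0.0
```

```bash
python3 - <<'E'
from h import *
s=ctrl.state();print(s["tool_pos"],s["wrist_force"],s["torque"])
im=crop("scene",262,165,100,75,8,1.8)
q=(np.array(proj("scene",s["tool_pos"]))-(262,165))*8;cv2.circle(im,tuple(q.astype(int).tolist()),4,(0,0,255),1)
cv2.imwrite("pics/c6.png",im)
E
```

```text
[ 0.60817053 -0.10280553  0.02081807] [0.89104372 0.25003909 0.20056697] [-0.0051033  -0.02495191  0.00643526]
```

View pics/c6.png

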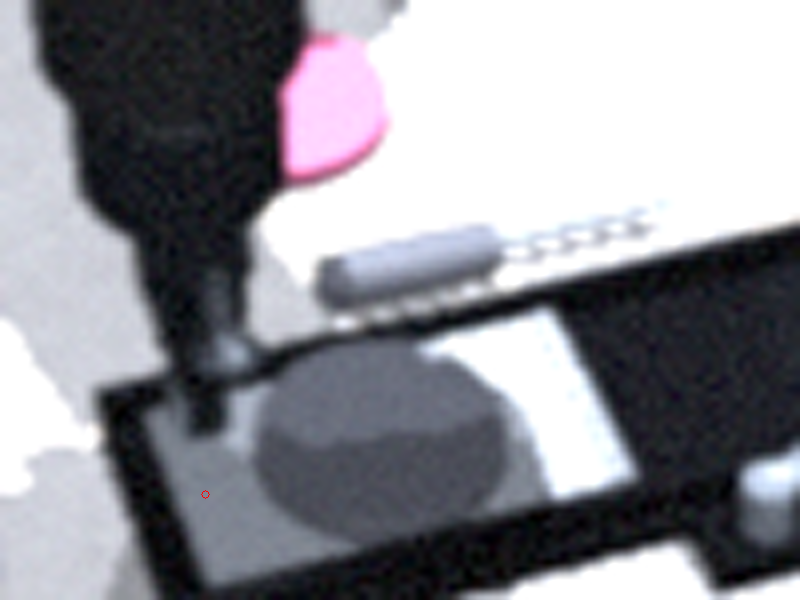

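No contact even at a reading of 20.8 mm, although the deck is at 22. The start picture shows the same pattern, with tip offsets in u and v that fit a pure height error. So the true tips are about 36 mm above the reported TCP. I'll keep feeling downward in stages.

{"method": "step_arm", "body": {"series": [0, 0, -2, 0, 0, 0, -1, 0, 0, -4, 0, 0, 0, -1, 0, 0, -4, 0, 0, 0, -1]}}

```text
time: 4.8
tool_pos: [0.6079, -0.1028, 0.0165]
tool_rot: [[0.271, -0.963, -0.001], [-0.963, -0.271, 0.0], [-0.0, 0.001, -1.0]]
wrist_force: [-0.7, 0.8, -0.5]
width: 0.004
grip_force: 0.0
```

{"method": "step_arm", "body": {"series": [0, 0, -3, 0, 0, 0, -1, 0, 0, -6, 0, 0, 0, -1, 0, 0, -9, 0, 0, 0, -1, 0, 0, -11, 0, 0, 0, -1, 0, 0, -12, 0, 0, 0, -1, 0, 0, -12, 0, 0, 0, -1]}}

```text
time: 5.4
tool_pos: [0.6081, -0.1028, 0.0047]
tool_rot: [[0.271, -0.963, -0.0], [-0.963, -0.271, -0.0], [-0.0, 0.0, -1.0]]
wrist_force: [-0.9, 0.0, -0.5]
width: -0.001
grip_force: 0.0
```

{"method": "step_arm", "body": {"series": [0, 0, -2, 0, 0, 0, -1, 0, 0, -4, 0, 0, 0, -1, 0, 0, -6, 0, 0, 0, -1, 0, 0, -8, 0, 0, 0, -1, 0, 0, -8, 0, 0, 0, -1]}}

```text
time: 5.9
tool_pos: [0.6079, -0.1028, -0.0035]
tool_rot: [[0.271, -0.963, -0.001], [-0.963, -0.271, -0.0], [-0.0, 0.001, -1.0]]
wrist_force: [0.9, -0.2, -0.1]
width: 0.001
grip_force: 0.0
```

```bash
python3 - <<'E'
from h import *
s=ctrl.state();print(s["tool_pos"],s["wrist_force"])
g=cv2.cvtColor(imaging.snapshot("scene"),cv2.COLOR_RGB2GRAY)
u,v=proj("scene",s["tool_pos"]);print(u,v);u,v=int(u),int(v)
print(g[v-16:v+8,u-8:u+10])
E
```

```text
[ 0.60794116 -0.10284022 -0.00347764] [ 0.85036934 -0.19804577 -0.07096867]
288.0374261637418 231.8596835357842
[[18 25 31 22  9 11 26 30 41 59 78 93 95 70 39 39 56 62]
 [47 57 57 41 17 12 15 32 42 54 68 75 73 53 31 31 53 59]
 [68 74 65 46 25 10 13 20 32 36 43 48 44 35 27 32 49 61]
 [51 69 70 52 33 19 13 12 18 17 23 29 28 29 26 37 47 48]
 [36 62 70 59 42 25 13  4 12 10 31 47 57 50 45 41 44 49]
 [27 51 66 59 49 35 19 14 13 16 42 72 84 74 53 43 42 42]
 [13 40 58 59 56 43 26 10 11 18 40 68 78 67 50 47 44 43]
 [16 29 51 58 54 47 26 14  6 18 36 61 69 62 48 46 44 42]
 [ 4 20 40 62 62 53 35 17 15 22 37 60 68 65 50 44 42 44]
 [16 15 34 62 69 60 41 28 34 43 49 64 72 68 54 44 40 45]
 [ 5  8 27 54 65 67 60 59 61 69 70 76 74 74 59 47 43 44]
 [13  2 17 42 62 72 72 74 75 76 76 74 74 75 70 54 42 43]
 [10 11  9 32 62 71 74 74 75 75 75 74 74 74 72 63 43 43]
 [ 2  7  6 27 55 70 75 73 76 75 75 72 74 75 72 72 61 51]
 [ 2 11  8 15 41 63 73 75 72 75 75 76 74 74 75 75 73 65]
 [ 1 13  7  8 25 55 69 72 76 72 75 73 75 73 75 75 76 73]
 [ 4  3  4  8 14 43 65 72 74 75 77 77 71 73 76 75 74 75]
 [ 8  7  2 14  7 35 62 73 76 75 75 78 76 74 75 74 73 76]
 [19 10  4 16 10 26 54 71 76 77 76 76 75 74 73 73 72 72]
 [30  9  6  5  6 13 42 67 77 75 76 75 74 76 73 73 75 76]
 [38 11 13  3  7 12 33 60 71 74 75 74 75 75 72 71 70 67]
 [49 20  3 14  9 12 23 48 67 74 73 71 69 65 60 50 44 34]
 [63 29  2  6  5  6 15 38 61 68 62 50 46 40 30 25 23 15]
 [67 42 18  9  7 10  9 17 37 38 32 27 20 17 18 18 13 17]]
```

{"method": "step_arm", "body": {"series": [0, 0, -1, 0, 0, 0, -1, 0, 0, -2, 0, 0, 0, -1, 0, 0, -3, 0, 0, 0, -1, 0, 0, -4, 0, 0, 0, -1, 0, 0, -4, 0, 0, 0, -1]}}

```text
time: 6.45
tool_pos: [0.6081, -0.1028, -0.0073]
tool_rot: [[0.271, -0.963, -0.0], [-0.963, -0.271, 0.0], [-0.0, 0.0, -1.0]]
wrist_force: [-0.2, -0.6, -0.4]
width: 0.0
grip_force: 0.0
```

{"method": "step_arm", "body": {"series": [0, 0, -1, 0, 0, 0, -1, 0, 0, -2, 0, 0, 0, -1, 0, 0, -3, 0, 0, 0, -1, 0, 0, -3, 0, 0, 0, -1]}}

```text
time: 6.85
tool_pos: [0.6081, -0.1028, -0.0103]
tool_rot: [[0.271, -0.963, -0.0], [-0.963, -0.271, 0.0], [-0.0, 0.0, -1.0]]
wrist_force: [0.3, -0.0, 0.0]
width: 0.002
grip_force: 0.0
```

{"method": "step_arm", "body": {"series": [0, 0, -1, 0, 0, 0, -1, 0, 0, -2, 0, 0, 0, -1, 0, 0, -3, 0, 0, 0, -1, 0, 0, -3, 0, 0, 0, -1]}}

```text
time: 7.25
tool_pos: [0.6081, -0.1028, -0.0133]
tool_rot: [[0.271, -0.963, -0.0], [-0.963, -0.271, -0.0], [-0.0, 0.0, -1.0]]
wrist_force: [-0.4, -1.0, -0.2]
width: -0.0
grip_force: 0.0
```

{"method": "step_arm", "body": {"series": [0, 0, -1, 0, 0, 0, -1, 0, 0, -2, 0, 0, 0, -1, 0, 0, -3, 0, 0, 0, -1, 0, 0, -3, 0, 0, 0, -1]}}

```text
time: 7.65
tool_pos: [0.6083, -0.1028, -0.0161]
tool_rot: [[0.271, -0.963, 0.0], [-0.963, -0.271, -0.0], [0.0, 0.0, -1.0]]
wrist_force: [0.4, 0.9, 0.3]
width: -0.002
grip_force: 0.0
```

```bash
python3 - <<'E'
from h import *
s=ctrl.state();print(s["tool_pos"],s["wrist_force"])
im=crop("scene",262,165,100,75,8,1.8)
for z in(0,.035):
  q=(np.array(proj("scene",np.array(s["tool_pos"])+[0,0,z]))-(262,165))*8;cv2.circle(im,tuple(q.astype(int).tolist()),4,(0,0,255),1)
cv2.imwrite("pics/c7.png",im)
E
```

```text
[ 0.6082518  -0.10282205 -0.01613798] [0.35337388 0.88877559 0.34938171]
```

View pics/c7.png

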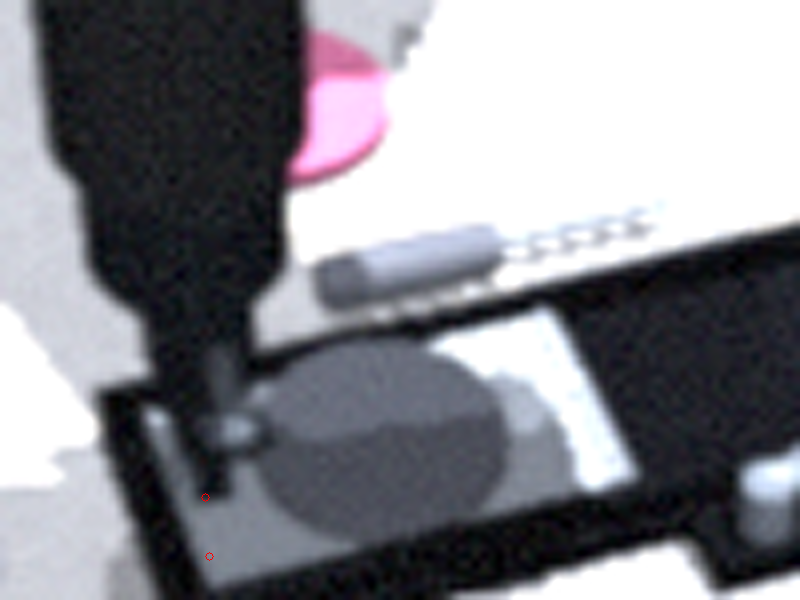

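The tip is now at (210,497), close to the deck with its shadow nearly meeting it. Its offset is again about 35–40 mm in height only, and it lies on the channel axis behind the disc. I'll keep feeling down.

{"method": "step_arm", "body": {"series": [0, 0, -1, 0, 0, 0, -1, 0, 0, -2, 0, 0, 0, -1, 0, 0, -3, 0, 0, 0, -1, 0, 0, -3, 0, 0, 0, -1]}}

```text
time: 8.1
tool_pos: [0.6084, -0.1029, -0.0164]
tool_rot: [[0.272, -0.962, 0.001], [-0.962, -0.272, -0.0], [0.001, -0.001, -1.0]]
wrist_force: [-8.5, 2.2, 23.2]
width: 0.0
grip_force: 11.8
```

Contact: the reading −16.2 mm corresponds to the deck at 22 mm, so the tips are 38.2 mm above the reported TCP. I'll raise to a reading of −10.8 mm, which puts the tips at 27.4 mm.

{"method": "step_arm", "body": {"series": [0, 0, 4, 0, 0, 0, -1, 0, 0, 8.3, 0, 0, 0, -1, 0, 0, 8.3, 0, 0, 0, -1, 0, 0, 8.3, 0, 0, 0, -1, 0, 0, 8.3, 0, 0, 0, -1]}}

```text
time: 8.6
tool_pos: [0.608, -0.1029, -0.0112]
tool_rot: [[0.271, -0.963, -0.001], [-0.963, -0.271, -0.0], [-0.0, 0.001, -1.0]]
wrist_force: [-0.5, -1.1, 0.7]
width: 0.003
grip_force: 0.0
```

{"method": "step_arm", "body": {"series": [-0.5, 1.9, 0.3, 0, 0, 0, -1, -1.1, 3.8, 0.3, 0, 0, 0, -1, -1.6, 5.8, 0.3, 0, 0, 0, -1, -2.2, 7.7, 0.3, 0, 0, 0, -1, -2.7, 9.6, 0.3, 0, 0, 0, -1, -3.2, 11.6, 0.3, 0, 0, 0, -1, -3.8, 13.5, 0.3, 0, 0, 0, -1, -4.3, 15.4, 0.3, 0, 0, 0, -1]}}

```text
time: 9.4
tool_pos: [0.6039, -0.0873, -0.0105]
tool_rot: [[0.271, -0.963, 0.0], [-0.963, -0.271, -0.0], [0.0, 0.0, -1.0]]
wrist_force: [-0.5, -0.2, -0.7]
width: -0.006
grip_force: 0.3
```

{"method": "step_arm", "body": {"series": [-0.5, 1.9, 0, 0, 0, 0, -1, -1.1, 3.8, 0, 0, 0, 0, -1, -1.6, 5.8, 0, 0, 0, 0, -1, -2.2, 7.7, 0, 0, 0, 0, -1, -2.7, 9.6, 0, 0, 0, 0, -1, -3.2, 11.6, 0, 0, 0, 0, -1, -3.8, 13.5, 0, 0, 0, 0, -1, -4.3, 15.4, 0, 0, 0, 0, -1]}}

```text
time: 10.2
tool_pos: [0.5996, -0.0719, -0.0105]
tool_rot: [[0.271, -0.963, -0.0], [-0.963, -0.271, -0.0], [0.0, 0.0, -1.0]]
wrist_force: [-0.1, -0.2, -0.3]
width: -0.005
grip_force: 0.3
```

```bash
cat > d.py <<'E'
from h import *
# disc blob centre in scene image, ray onto given height, in tray frame
def tray(p): d=np.array(p[:2])-(.568,.040); return d@(-.2706,.9627),d@(-.9627,-.2706)
if __name__=="__main__":
    s=ctrl.state();f=np.array(s["wrist_force"]);print(s["time"],"tcp",np.round(tray(s["tool_pos"]),4),"z",round(s["tool_pos"][2],4),"f push",round(-f[:2]@(-.2706,.9627),1),"fz",round(f[2],1))
E
python3 d.py
```

```text
10.2 tcp [-1.162e-01 -1.000e-04] z -0.0105 f push 0.2 fz -0.3
```

{"method": "step_arm", "body": {"series": [-0.5, 1.9, 0, 0, 0, 0, -1, -1.1, 3.8, 0, 0, 0, 0, -1, -1.6, 5.8, 0, 0, 0, 0, -1, -2.2, 7.7, 0, 0, 0, 0, -1, -2.7, 9.6, 0, 0, 0, 0, -1, -3.2, 11.6, 0, 0, 0, 0, -1, -3.8, 13.5, 0, 0, 0, 0, -1, -4.3, 15.4, 0, 0, 0, 0, -1]}}

```text
time: 11.0
tool_pos: [0.5953, -0.0564, -0.0105]
tool_rot: [[0.271, -0.963, -0.0], [-0.963, -0.271, 0.0], [-0.0, 0.0, -1.0]]
wrist_force: [-0.8, -0.9, 0.4]
width: 0.004
grip_force: 0.4
```

```bash
python3 d.py
```

```text
11.0 tcp [-1.002e-01 -1.000e-04] z -0.0105 f push 0.7 fz 0.4
```

```bash
cat > prof.py <<'E'
from d import *
g=imaging.snapshot("scene").max(2)
for yo in(0.,-.02):
  o=[]
  for x in np.arange(-.13,.15,.01):
    w=np.array([.568,.040])+x*np.array([-.2706,.9627])+yo*np.array([-.9627,-.2706]);u,v=proj("scene",[*w,.034]);o.append(f"{int(round(x*1000))}:{g[int(round(v)),int(round(u))]}")
  print(*o)
E
python3 prof.py
```

```text
-130:81 -120:79 -110:66 -100:20 -90:34 -80:51 -70:48 -60:52 -50:48 -40:49 -30:51 -20:50 -10:50 0:50 10:38 20:16 30:14 40:24 50:20 60:20 70:24 80:21 90:20 100:21 110:16 120:5 130:29 140:58 150:172
-130:81 -120:80 -110:79 -100:81 -90:72 -80:50 -70:51 -60:48 -50:47 -40:51 -30:49 -20:48 -10:50 0:50 10:18 20:15 30:16 40:20 50:26 60:16 70:17 80:23 90:24 100:17 110:12 120:11 130:72 140:94 150:169
```

{"method": "step_arm", "body": {"series": [-0.5, 1.9, 0, 0, 0, 0, -1, -1.1, 3.8, 0, 0, 0, 0, -1, -1.6, 5.8, 0, 0, 0, 0, -1, -2.2, 7.7, 0, 0, 0, 0, -1, -2.7, 9.6, 0, 0, 0, 0, -1, -3.2, 11.6, 0, 0, 0, 0, -1, -3.8, 13.5, 0, 0, 0, 0, -1, -4.3, 15.4, 0, 0, 0, 0, -1]}}

```text
time: 11.85
tool_pos: [0.5909, -0.0411, -0.0105]
tool_rot: [[0.271, -0.963, -0.0], [-0.963, -0.271, -0.0], [0.0, 0.0, -1.0]]
wrist_force: [-0.3, -0.3, -0.1]
width: -0.003
grip_force: 0.4
```

```bash
python3 d.py; python3 prof.py
```

```text
11.85 tcp [-0.0842 -0.0001] z -0.0105 f push 0.2 fz -0.1
-130:110 -120:93 -110:76 -100:78 -90:55 -80:17 -70:51 -60:52 -50:48 -40:48 -30:48 -20:52 -10:46 0:48 10:51 20:47 30:31 40:13 50:22 60:22 70:21 80:26 90:21 100:22 110:10 120:0 130:31 140:55 150:166
-130:89 -120:78 -110:80 -100:81 -90:79 -80:80 -70:48 -60:50 -50:45 -40:48 -30:49 -20:53 -10:48 0:51 10:52 20:46 30:8 40:3 50:18 60:26 70:22 80:24 90:18 100:24 110:15 120:14 130:67 140:95 150:168
```

{"method": "step_arm", "body": {"series": [-0.5, 1.9, 0, 0, 0, 0, -1, -1.1, 3.8, 0, 0, 0, 0, -1, -1.6, 5.8, 0, 0, 0, 0, -1, -2.2, 7.7, 0, 0, 0, 0, -1, -2.7, 9.6, 0, 0, 0, 0, -1, -3.2, 11.6, 0, 0, 0, 0, -1, -3.8, 13.5, 0, 0, 0, 0, -1, -4.3, 15.4, 0, 0, 0, 0, -1]}}

```text
time: 12.7
tool_pos: [0.5867, -0.0257, -0.0105]
tool_rot: [[0.271, -0.963, -0.0], [-0.963, -0.271, -0.0], [0.0, 0.0, -1.0]]
wrist_force: [-0.5, -1.4, -0.7]
width: -0.003
grip_force: 0.4
```

```bash
python3 d.py; python3 prof.py
```

```text
12.7 tcp [-0.0683 -0.0002] z -0.0105 f push 1.2 fz -0.7
-130:109 -120:109 -110:107 -100:87 -90:79 -80:66 -70:15 -60:31 -50:49 -40:50 -30:51 -20:49 -10:50 0:49 10:47 20:50 30:50 40:49 50:19 60:17 70:25 80:25 90:21 100:23 110:17 120:17 130:32 140:56 150:165
-130:110 -120:110 -110:84 -100:79 -90:80 -80:80 -70:81 -60:75 -50:51 -40:50 -30:49 -20:51 -10:49 0:46 10:46 20:47 30:52 40:27 50:14 60:12 70:26 80:23 90:23 100:20 110:17 120:11 130:66 140:96 150:167
```

{"method": "step_arm", "body": {"series": [-0.4, 1.4, 0, 0, 0, 0, -1, -0.8, 2.9, 0, 0, 0, 0, -1, -1.2, 4.3, 0, 0, 0, 0, -1, -1.6, 5.8, 0, 0, 0, 0, -1, -2, 7.2, 0, 0, 0, 0, -1, -2.4, 8.7, 0, 0, 0, 0, -1, -2.8, 10.1, 0, 0, 0, 0, -1, -3.2, 11.6, 0, 0, 0, 0, -1]}}

```text
time: 13.55
tool_pos: [0.5835, -0.0141, -0.0105]
tool_rot: [[0.271, -0.963, 0.0], [-0.963, -0.271, -0.0], [0.0, -0.0, -1.0]]
wrist_force: [-0.2, -1.6, -0.2]
width: 0.0
grip_force: 0.6
```

{"method": "step_arm", "body": {"series": [-0.4, 1.4, 0, 0, 0, 0, -1, -0.8, 2.9, 0, 0, 0, 0, -1, -1.2, 4.3, 0, 0, 0, 0, -1, -1.6, 5.8, 0, 0, 0, 0, -1, -2, 7.2, 0, 0, 0, 0, -1, -2.4, 8.7, 0, 0, 0, 0, -1, -2.8, 10.1, 0, 0, 0, 0, -1, -3.2, 11.6, 0, 0, 0, 0, -1]}}

```text
time: 14.35
tool_pos: [0.5803, -0.0025, -0.0105]
tool_rot: [[0.271, -0.963, 0.0], [-0.963, -0.271, -0.0], [0.0, -0.0, -1.0]]
wrist_force: [0.0, -2.0, 0.0]
width: -0.001
grip_force: 0.8
```

```bash
python3 d.py; python3 prof.py
```

```text
14.35 tcp [-0.0443 -0.0003] z -0.0105 f push 1.9 fz 0.0
-130:110 -120:107 -110:110 -100:110 -90:109 -80:82 -70:78 -60:77 -50:43 -40:13 -30:53 -20:50 -10:50 0:52 10:47 20:51 30:52 40:49 50:49 60:45 70:37 80:12 90:17 100:24 110:12 120:4 130:35 140:54 150:165
-130:111 -120:111 -110:112 -100:111 -90:91 -80:81 -70:83 -60:82 -50:81 -40:85 -30:47 -20:48 -10:53 0:49 10:51 20:70 30:69 40:86 50:89 60:85 70:7 80:11 90:22 100:19 110:17 120:3 130:66 140:97 150:168
```

{"method": "step_arm", "body": {"series": [-0.4, 1.4, 0, 0, 0, 0, -1, -0.8, 2.9, 0, 0, 0, 0, -1, -1.2, 4.3, 0, 0, 0, 0, -1, -1.6, 5.8, 0, 0, 0, 0, -1, -2, 7.2, 0, 0, 0, 0, -1, -2.4, 8.7, 0, 0, 0, 0, -1, -2.8, 10.1, 0, 0, 0, 0, -1, -3.2, 11.6, 0, 0, 0, 0, -1]}}

```text
time: 15.2
tool_pos: [0.5772, 0.009, -0.0104]
tool_rot: [[0.271, -0.963, 0.0], [-0.963, -0.271, -0.0], [0.0, -0.0, -1.0]]
wrist_force: [0.9, -2.6, 1.7]
width: 0.001
grip_force: 1.4
```

{"method": "step_arm", "body": {"series": [-0.4, 1.4, 0, 0, 0, 0, -1, -0.8, 2.9, 0, 0, 0, 0, -1, -1.2, 4.3, 0, 0, 0, 0, -1, -1.6, 5.8, 0, 0, 0, 0, -1, -2, 7.2, 0, 0, 0, 0, -1, -2.4, 8.7, 0, 0, 0, 0, -1, -2.8, 10.1, 0, 0, 0, 0, -1, -3.2, 11.6, 0, 0, 0, 0, -1]}}

```text
time: 16.0
tool_pos: [0.5739, 0.0207, -0.0105]
tool_rot: [[0.271, -0.963, -0.0], [-0.963, -0.271, -0.0], [0.0, 0.0, -1.0]]
wrist_force: [-0.4, -0.9, -0.3]
width: -0.004
grip_force: 0.3
```

```bash
python3 d.py; python3 prof.py
```

```text
16.0 tcp [-0.0202 -0.0004] z -0.0105 f push 0.8 fz -0.3
-130:109 -120:107 -110:108 -100:105 -90:110 -80:110 -70:110 -60:104 -50:81 -40:83 -30:64 -20:18 -10:30 0:51 10:50 20:48 30:45 40:49 50:49 60:49 70:49 80:48 90:20 100:12 110:11 120:10 130:30 140:57 150:167
-130:111 -120:112 -110:111 -100:110 -90:110 -80:112 -70:92 -60:80 -50:83 -40:84 -30:82 -20:82 -10:73 0:55 10:99 20:97 30:99 40:98 50:96 60:105 70:99 80:99 90:27 100:9 110:19 120:6 130:65 140:97 150:169
```

{"method": "step_arm", "body": {"series": [-0.4, 1.4, 0, 0, 0, 0, -1, -0.8, 2.9, 0, 0, 0, 0, -1, -1.2, 4.3, 0, 0, 0, 0, -1, -1.6, 5.8, 0, 0, 0, 0, -1, -2, 7.2, 0, 0, 0, 0, -1, -2.4, 8.7, 0, 0, 0, 0, -1, -2.8, 10.1, 0, 0, 0, 0, -1, -3.2, 11.6, 0, 0, 0, 0, -1]}}

```text
time: 16.85
tool_pos: [0.5707, 0.0323, -0.0105]
tool_rot: [[0.271, -0.963, -0.0], [-0.963, -0.271, -0.0], [0.0, 0.0, -1.0]]
wrist_force: [0.8, -0.7, -0.6]
width: 0.003
grip_force: 0.3
```

```bash
python3 d.py; python3 prof.py
```

```text
16.85 tcp [-0.0081 -0.0005] z -0.0105 f push 0.9 fz -0.6
-130:109 -120:107 -110:108 -100:109 -90:110 -80:110 -70:111 -60:108 -50:106 -40:81 -30:82 -20:65 -10:19 0:22 10:46 20:50 30:49 40:48 50:46 60:50 70:46 80:50 90:48 100:22 110:6 120:12 130:20 140:56 150:166
-130:110 -120:110 -110:113 -100:112 -90:112 -80:112 -70:113 -60:107 -50:80 -40:84 -30:83 -20:82 -10:80 0:77 10:60 20:107 30:106 40:105 50:103 60:104 70:106 80:107 90:105 100:66 110:11 120:11 130:68 140:95 150:169
```

{"method": "step_arm", "body": {"series": [-0.4, 1.4, 0, 0, 0, 0, -1, -0.8, 2.9, 0, 0, 0, 0, -1, -1.2, 4.3, 0, 0, 0, 0, -1, -1.5, 5.3, 0, 0, 0, 0, -1, -1.8, 6.3, 0, 0, 0, 0, -1, -2.1, 7.3, 0, 0, 0, 0, -1, -2.3, 8.3, 0, 0, 0, 0, -1, -2.6, 9.3, 0, 0, 0, 0, -1]}}

```text
time: 17.7
tool_pos: [0.5682, 0.0416, -0.0104]
tool_rot: [[0.271, -0.963, 0.0], [-0.963, -0.271, 0.0], [-0.0, -0.0, -1.0]]
wrist_force: [-0.3, -0.5, -0.4]
width: -0.0
grip_force: 0.4
```

```bash
python3 d.py; python3 prof.py
```

```text
17.7 tcp [ 0.0015 -0.0006] z -0.0104 f push 0.4 fz -0.4
-130:110 -120:109 -110:108 -100:109 -90:110 -80:107 -70:108 -60:110 -50:108 -40:106 -30:82 -20:80 -10:64 0:19 10:24 20:51 30:48 40:48 50:52 60:48 70:50 80:51 90:48 100:47 110:22 120:12 130:24 140:56 150:166
-130:110 -120:111 -110:110 -100:111 -90:111 -80:112 -70:110 -60:111 -50:111 -40:84 -30:84 -20:82 -10:82 0:81 10:48 20:67 30:89 40:97 50:99 60:106 70:105 80:104 90:106 100:106 110:35 120:10 130:68 140:95 150:169
```

{"method": "step_arm", "body": {"series": [-0.3, 1, 0, 0, 0, 0, -1, -0.5, 1.9, 0, 0, 0, 0, -1, -0.8, 2.9, 0, 0, 0, 0, -1, -1.1, 3.9, 0, 0, 0, 0, -1, -1.4, 4.8, 0, 0, 0, 0, -1, -1.6, 5.8, 0, 0, 0, 0, -1, -1.9, 6.7, 0, 0, 0, 0, -1, -2.2, 7.7, 0, 0, 0, 0, -1]}}

```text
time: 18.55
tool_pos: [0.5659, 0.0493, -0.0105]
tool_rot: [[0.271, -0.963, -0.0], [-0.963, -0.271, -0.0], [0.0, 0.0, -1.0]]
wrist_force: [-0.8, -1.0, 1.1]
width: 0.001
grip_force: 0.7
```

{"method": "step_arm", "body": {"series": [-0.3, 1, 0, 0, 0, 0, -1, -0.5, 1.9, 0, 0, 0, 0, -1, -0.8, 2.9, 0, 0, 0, 0, -1, -1.1, 3.9, 0, 0, 0, 0, -1]}}

```text
time: 18.95
tool_pos: [0.5648, 0.0532, -0.0105]
tool_rot: [[0.271, -0.963, 0.0], [-0.963, -0.271, -0.0], [0.0, -0.0, -1.0]]
wrist_force: [0.2, -1.8, 0.7]
width: -0.002
grip_force: 0.7
```

{"method": "step_arm", "body": {"series": [-0.1, 0.5, 0, 0, 0, 0, -1, -0.3, 1, 0, 0, 0, 0, -1, -0.4, 1.4, 0, 0, 0, 0, -1, -0.5, 1.9, 0, 0, 0, 0, -1, -0.7, 2.4, 0, 0, 0, 0, -1, -0.8, 2.9, 0, 0, 0, 0, -1]}}

```text
time: 19.55
tool_pos: [0.564, 0.056, -0.0105]
tool_rot: [[0.271, -0.963, 0.0], [-0.963, -0.271, 0.0], [0.0, -0.0, -1.0]]
wrist_force: [-0.1, -2.3, -0.3]
width: -0.003
grip_force: 0.9
```

```bash
python3 d.py; python3 prof.py
```

```text
19.55 tcp [ 0.0165 -0.0005] z -0.0105 f push 2.1 fz -0.3
-130:109 -120:109 -110:109 -100:110 -90:107 -80:110 -70:111 -60:108 -50:111 -40:111 -30:112 -20:85 -10:81 0:80 10:41 20:20 30:37 40:46 50:51 60:49 70:49 80:48 90:47 100:49 110:64 120:58 130:30 140:57 150:169
-130:109 -120:112 -110:111 -100:114 -90:112 -80:112 -70:113 -60:113 -50:112 -40:116 -30:82 -20:81 -10:86 0:82 10:29 20:22 30:83 40:103 50:106 60:104 70:103 80:105 90:104 100:106 110:104 120:76 130:67 140:97 150:171
```

{"method": "step_arm", "body": {"series": [-0.1, 0.5, 0, 0, 0, 0, -1, -0.3, 1, 0, 0, 0, 0, -1, -0.4, 1.4, 0, 0, 0, 0, -1, -0.5, 1.9, 0, 0, 0, 0, -1, -0.5, 1.9, 0, 0, 0, 0, -1]}}

```text
time: 20.1
tool_pos: [0.5635, 0.0573, -0.0104]
tool_rot: [[0.271, -0.963, -0.0], [-0.963, -0.271, -0.001], [0.001, 0.0, -1.0]]
wrist_force: [1.5, -6.0, 1.9]
width: -0.001
grip_force: 2.7
```

```bash
python3 d.py
```

```text
20.1 tcp [ 0.0178 -0.0003] z -0.0104 f push 6.2 fz 1.9
```

{"method": "step_arm", "body": {"series": [-0.1, 0.5, 0, 0, 0, 0, -1, -0.3, 1, 0, 0, 0, 0, -1, -0.4, 1.5, 0, 0, 0, 0, -1, -0.4, 1.5, 0, 0, 0, 0, -1, -0.4, 1.5, 0, 0, 0, 0, -1, -0.4, 1.5, 0, 0, 0, 0, -1]}}

```text
time: 20.7
tool_pos: [0.5632, 0.0583, -0.0103]
tool_rot: [[0.271, -0.963, -0.0], [-0.963, -0.271, -0.001], [0.001, 0.001, -1.0]]
wrist_force: [2.9, -8.9, 1.5]
width: 0.002
grip_force: 3.8
```

```bash
python3 d.py; python3 prof.py
```

```text
20.7 tcp [ 0.0189 -0.0003] z -0.0103 f push 9.4 fz 1.5
-130:109 -120:109 -110:110 -100:111 -90:109 -80:109 -70:112 -60:110 -50:113 -40:111 -30:112 -20:98 -10:81 0:81 10:62 20:20 30:22 40:49 50:48 60:51 70:46 80:45 90:51 100:50 110:72 120:69 130:29 140:55 150:169
-130:111 -120:111 -110:112 -100:110 -90:113 -80:115 -70:114 -60:110 -50:113 -40:113 -30:96 -20:86 -10:82 0:83 10:28 20:19 30:76 40:102 50:102 60:104 70:105 80:105 90:105 100:105 110:105 120:97 130:43 140:94 150:170
```

9.4 N against the spring. I'll ease off once so that any hung disc drops, then push again to about 10 N.

{"method": "step_arm", "body": {"series": [0.5, -1.9, 0, 0, 0, 0, -1, 1.1, -3.9, 0, 0, 0, 0, -1, 1.6, -5.8, 0, 0, 0, 0, -1, 1.6, -5.8, 0, 0, 0, 0, -1, 1.1, -3.9, 0, 0, 0, 0, -1, 0.8, -2.9, 0, 0, 0, 0, -1, 0.5, -1.9, 0, 0, 0, 0, -1, 0.5, -1.9, 0, 0, 0, 0, -1]}}

```text
time: 21.55
tool_pos: [0.5636, 0.0571, -0.0104]
tool_rot: [[0.271, -0.962, -0.0], [-0.962, -0.271, -0.001], [0.001, 0.0, -1.0]]
wrist_force: [1.1, -5.0, 2.3]
width: 0.002
grip_force: 2.1
```

{"method": "step_arm", "body": {"series": [-0.1, 0.5, 0, 0, 0, 0, -1, -0.3, 1, 0, 0, 0, 0, -1, -0.4, 1.4, 0, 0, 0, 0, -1, -0.5, 1.9, 0, 0, 0, 0, -1, -0.5, 1.9, 0, 0, 0, 0, -1, -0.5, 1.9, 0, 0, 0, 0, -1]}}

```text
time: 22.15
tool_pos: [0.5631, 0.0583, -0.0103]
tool_rot: [[0.271, -0.962, -0.0], [-0.962, -0.271, -0.001], [0.001, 0.001, -1.0]]
wrist_force: [1.9, -8.4, 1.9]
width: -0.004
grip_force: 3.8
```

```bash
python3 d.py
```

```text
22.15 tcp [ 0.0189 -0.0002] z -0.0103 f push 8.6 fz 1.9
```

{"method": "step_arm", "body": {"series": [-0.1, 0.3, 0, 0, 0, 0, -1, -0.2, 0.6, 0, 0, 0, 0, -1, -0.2, 0.6, 0, 0, 0, 0, -1, -0.2, 0.6, 0, 0, 0, 0, -1, -0.2, 0.6, 0, 0, 0, 0, -1]}}

```text
time: 22.65
tool_pos: [0.5629, 0.0586, -0.0102]
tool_rot: [[0.271, -0.963, -0.0], [-0.963, -0.271, -0.002], [0.001, 0.001, -1.0]]
wrist_force: [2.4, -9.5, 2.4]
width: -0.001
grip_force: 4.3
```

{"method": "step_arm", "body": {"series": [0.8, -2.9, 0, 0, 0, 0, -1, 2.2, -7.7, 0, 0, 0, 0, -1, 3.8, -13.5, 0, 0, 0, 0, -1, 5.4, -19, 2, 0, 0, 0, -1, 5.4, -19, 25, 0, 0, 0, -1, 5.4, -19, 55, 0, 0, 0, -1, 5.4, -19, 76, 0, 0, 0, -1, 5.4, -19, 76, 0, 0, 0, -1]}}

```text
time: 23.45
tool_pos: [0.5706, 0.0415, 0.0689]
tool_rot: [[0.272, -0.962, 0.005], [-0.962, -0.272, 0.002], [-0.0, -0.006, -1.0]]
wrist_force: [0.7, 0.3, 0.3]
width: 0.001
grip_force: 0.0
```

```bash
python3 d.py; python3 prof.py; python3 - <<'E'
from d import *
g=imaging.snapshot("scene")
cv2.imwrite("pics/c8.png",cv2.resize(np.clip(g[165:250,270:400,::-1]*1.6,0,255).astype(np.uint8),None,fx=6,fy=6,interpolation=cv2.INTER_CUBIC))
E
```

```text
23.45 tcp [ 0.0007 -0.0029] z 0.0689 f push -0.1 fz 0.3
-130:106 -120:106 -110:107 -100:109 -90:108 -80:107 -70:107 -60:108 -50:109 -40:109 -30:105 -20:86 -10:78 0:79 10:24 20:23 30:58 40:53 50:48 60:53 70:47 80:47 90:50 100:51 110:93 120:96 130:33 140:54 150:163
-130:109 -120:108 -110:110 -100:108 -90:110 -80:109 -70:109 -60:110 -50:109 -40:79 -30:81 -20:79 -10:83 0:84 10:26 20:23 30:97 40:103 50:104 60:104 70:103 80:100 90:103 100:102 110:102 120:70 130:65 140:96 150:167
```

View pics/c8.png

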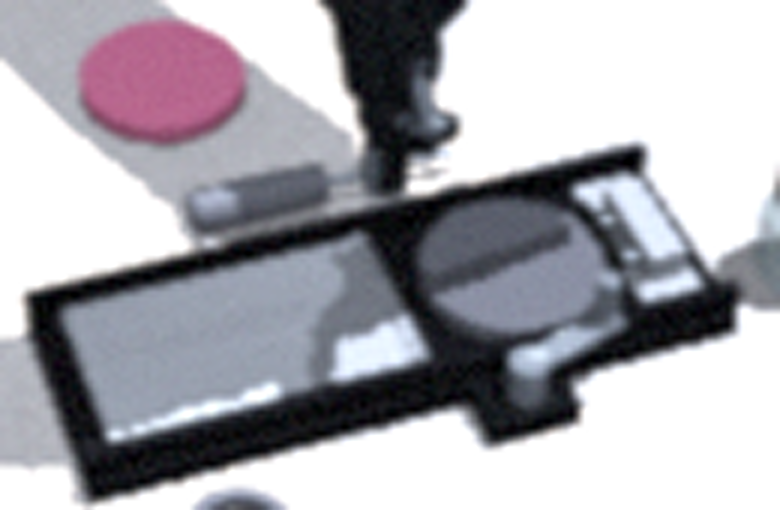

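The disc lies flat in the pocket at (515,265), hard by the stop. The keeper pivot is at (525,370), and its pin has its top at (607,280) and its base at (610,318).

```bash
python3 - <<'E'
from d import *
R=lambda u,v,z:np.round(np.array(tray(ray("scene",270+u/6,165+v/6,z)))*1000,1)
print("disc",R(515,265,.03),"pintop",R(607,281,.0705),"pinbase",R(610,318,.0405),"pivot",R(525,375,.0405))
def W(x,y):return np.array([.568,.040])+x/1e3*np.array([-.2706,.9627])+y/1e3*np.array([-.9627,-.2706])
print("lipface",R(372,232,.025),R(428,355,.025))
for x,y in((123,-83),):print(W(x,y))
E
```

```text
disc [77.3 -5.9] pintop [ 98.3 -66.9] pinbase [103.7 -66.2] pivot [ 46.8 -88.2]
lipface [15.9 46.8] [ 11.4 -47. ]
[0.6146203 0.1808719]
```

{"method": "step_arm", "body": {"series": [6, 17, 0, 0, 0, -5, -1, 12, 34, 0, 0, 0, -10, -1, 18, 51, 0, 0, 0, -15, -1, 24, 68, 0, 0, 0, -20, -1, 30, 85, 0, 0, 0, -25, -1, 36, 102, 0, 0, 0, -30, -1, 42, 120, 0, 0, 0, -35, -1, 48, 137, 0, 0, 0, -39, -1]}}

```text
time: 24.35
tool_pos: [0.6158, 0.1783, 0.0639]
tool_rot: [[-0.398, -0.917, -0.002], [-0.917, 0.398, -0.001], [0.002, 0.002, -1.0]]
wrist_force: [0.3, 1.2, -0.1]
width: -0.0
grip_force: 0.0
```

{"method": "step_arm", "body": {"series": [0, 0, -15, 0, 0, 0, -1, 0, 0, -30, 0, 0, 0, -1, 0, 0, -43, 0, 0, 0, -1, 0, 0, -52, 0, 0, 0, -1, 0, 0, -57, 0, 0, 0, -1, 0, 0, -57, 0, 0, 0, -1, 0, 0, -57, 0, 0, 0, -1]}}

```text
time: 25.05
tool_pos: [0.6167, 0.178, 0.0089]
tool_rot: [[-0.395, -0.919, 0.0], [-0.919, 0.395, 0.0], [-0.0, -0.0, -1.0]]
wrist_force: [-0.4, 0.6, 0.4]
width: 0.001
grip_force: 0.0
```

```bash
python3 d.py; python3 - <<'E'
from d import *
s=ctrl.state();p=np.array(s["tool_pos"][:2])
n=np.array([-.777,.629])
for t in(.0,.15,.3,.5,.7,.9,1.1,1.3,1.45,1.6,1.65):
    c=np.array([50+50*np.cos(t),-78+50*np.sin(t)])-17*n
    w=np.array([.568,.040])+c[0]/1e3*np.array([-.2706,.9627])+c[1]/1e3*np.array([-.9627,-.2706])
    print(t,np.round((w-p)*1000,1))
E
```

```text
25.05 tcp [ 0.1197 -0.0842] z 0.0089 f push -0.7 fz 0.4
0.0 [ 6.1 -5. ]
0.15 [-0.9 -7.6]
0.3 [ -7.5 -11.2]
0.5 [-15.3 -17.4]
0.7 [-21.7 -25.1]
0.9 [-26.5 -33.8]
1.1 [-29.4 -43.4]
1.3 [-30.4 -53.3]
1.45 [-29.8 -60.8]
1.6 [-28.1 -68.1]
1.65 [-27.3 -70.5]
```

{"method": "step_arm", "body": {"series": [-4, -6, 0, 0, 0, 0, -1, -7.5, -11, 0, 0, 0, 0, -1, -11.5, -14.5, 0, 0, 0, 0, -1, -15.3, -17.5, 0, 0, 0, 0, -1, -18.5, -21, 0, 0, 0, 0, -1, -21.7, -25, 0, 0, 0, 0, -1, -24, -29.5, 0, 0, 0, 0, -1, -26.5, -34, 0, 0, 0, 0, -1]}}

```text
time: 25.85
tool_pos: [0.5896, 0.1434, 0.0085]
tool_rot: [[-0.395, -0.919, -0.0], [-0.919, 0.395, -0.0], [0.0, 0.0, -1.0]]
wrist_force: [-0.1, 2.5, 1.4]
width: -0.003
grip_force: 0.9
```

```bash
cat > pin.py <<'E'
from d import *
# bright steel pixels: changes against the last saved picture show where the keeper is
p=imaging.snapshot("scene");g=p.max(2)
print(ctrl.state()["wrist_force"])
for t in np.arange(0,1.7,.2):
    x,y=50+35*np.cos(t),-78+35*np.sin(t)
    w=np.array([.568,.040])+x/1e3*np.array([-.2706,.9627])+(y-5)/1e3*np.array([-.9627,-.2706])
    u,v=proj("scene",[*w,.0405]);print(round(t,1),g[int(round(v)),int(round(u))],end="; ")
E
python3 pin.py
```

```text
[-0.04951374  0.66762667  1.62806976]
0.0 13; 0.2 6; 0.4 13; 0.6 21; 0.8 51; 1.0 65; 1.2 53; 1.4 61; 1.6 69;
```

{"method": "step_arm", "body": {"series": [-1.5, -5, 0, 0, 0, 0, -1, -2.9, -9.4, 0, 0, 0, 0, -1, -3.4, -14, 0, 0, 0, 0, -1, -3.9, -19.3, 0, 0, 0, 0, -1, -3.7, -23, 0, 0, 0, 0, -1, -3.3, -26.8, 0, 0, 0, 0, -1, -2.8, -29, 0, 0, 0, 0, -1, -2.8, -29, 0, 0, 0, 0, -1]}}

```text
time: 26.7
tool_pos: [0.587, 0.1144, 0.0084]
tool_rot: [[-0.395, -0.919, -0.0], [-0.919, 0.395, -0.0], [0.0, 0.0, -1.0]]
wrist_force: [1.8, -1.0, -0.6]
width: -0.003
grip_force: 0.0
```

```bash
python3 pin.py
```

```text
[ 0.24631807 -0.08338934 -0.61638898]
0.0 17; 0.2 8; 0.4 20; 0.6 43; 0.8 95; 1.0 94; 1.2 72; 1.4 84; 1.6 65;
```

{"method": "step_arm", "body": {"series": [0.3, -1.5, 0, 0, 0, 0, -1, 0.7, -3, 0, 0, 0, 0, -1, 1.2, -5, 0, 0, 0, 0, -1, 1.6, -6.5, 0, 0, 0, 0, -1, 2, -8, 0, 0, 0, 0, -1, 2, -8, 0, 0, 0, 0, -1]}}

```text
time: 27.35
tool_pos: [0.5905, 0.1115, 0.0087]
tool_rot: [[-0.394, -0.919, 0.004], [-0.919, 0.395, 0.006], [-0.007, -0.001, -1.0]]
wrist_force: [-3.3, 20.2, -3.1]
width: 0.003
grip_force: 8.7
```

```bash
cat > see.py <<'E'
from d import *
p=imaging.snapshot("scene")
np.set_printoptions(linewidth=220)
print(ctrl.state()["wrist_force"],ctrl.state()["tool_pos"])
print(p.max(2)[196:232:1,340:382:1][::1,::2])
for t in(.3,1.57):
    x,y=50+50*np.cos(t),-78+50*np.sin(t)
    w=np.array([.568,.040])+x/1e3*np.array([-.2706,.9627])+y/1e3*np.array([-.9627,-.2706])
    print(t,[np.round(proj("scene",[*w,z])) for z in(.0405,.0705)])
E
python3 see.py
```

```text
[-2.72595159 20.47577506 -4.02382618] [0.59043479 0.11155022 0.00866806]
[[117 101  72  51  29  13  18  35  38  17  14  16  18  90 108 106 113 113 107  89 178]
 [ 72  51  26  12  10  14  19  42  36  14  13  11  19  93 113  97 108 114 112  87 155]
 [ 30  15  13  10  28  35  19  43  33  18  12  15  15  55 100  87  99 115 111 101 112]
 [ 12   6  17  40  60  61  25  44  30  13  18  12  20  23  69  82  74 113 113 108  88]
 [  1   7  39  62  70  64  34  44  28   7  12  27  42  15  39  64  70 110 113 112  86]
 [ 15  22  60  69  70  66  41  44  28  15  13  37  63  35  18  72  70  97 113 110  97]
 [ 15  41  68  71  71  55  40  49  26  19  10  42  71  56  14  52  62  82 113 109  92]
 [ 21  58  70  71  66  36  48  63  39  26  15  50  70  66  36  26  57  63 106  95  81]
 [ 37  70  69  70  52  26  71  73  42  30  23  60  69  71  52  16  60  62  81  84  81]
 [ 50  70  71  70  53  32  70  63  42  27  24  67  71  71  64  29  54  60  70  79  86]
 [ 56  70  69  71  52  22  48  43  33  23  30  63  66  68  69  40  38  68  63  98 112]
 [ 59  71  71  71  63  28  28  26  23  16  39  53  54  68  73  46  23 
[... 1500 characters left out ...]
9  17  12  12   7  12   7  59 141 142 131  42  16  12  20  25  78  95 150 171 182]
 [ 18  13  10  15  12   6   5  42 121 136 118  37  15  25  79 100 153 172 181 182 183]
 [ 15   7   8   6   9  16  12  33  88 106  91  28  38 100 156 175 181 185 185 185 185]
 [  5  11   9  11  11  16   9  32  61  75  67  28  69 166 185 189 185 184 187 185 184]
 [ 10  13   6  10  17  21  11  35  62  75  60  23  54 167 187 185 183 184 188 188 185]
 [ 14   4  13  11  10  26  12  33  65  70  58  23  27 148 182 183 181 182 186 185 182]
 [ 10  14  12   9  11  23  12  30  59  67  53  23  22 113 178 184 184 179 183 181 182]]
0.3 [array([370., 218.]), array([370., 211.])]
1.57 [array([351., 214.]), array([351., 207.])]
```

The force of 20 N shows the end stop, and the steel bar now runs from the pivot (357,224) to about (352,205), which is across the disc. I'll back off the pin and lift.

{"method": "step_arm", "body": {"series": [1, 2.5, 0, 0, 0, 0, -1, 3, 7, 0, 0, 0, 0, -1, 6, 14, 0, 0, 0, 0, -1, 8, 18, 0, 0, 0, 0, -1, 8, 18, 20, 0, 0, 0, -1, 8, 18, 55, 0, 0, 0, -1, 8, 18, 95, 0, 0, 0, -1, 8, 18, 95, 0, 0, 0, -1]}}

```text
time: 28.2
tool_pos: [0.6007, 0.1261, 0.1095]
tool_rot: [[-0.394, -0.919, 0.009], [-0.919, 0.394, 0.003], [-0.006, -0.007, -1.0]]
wrist_force: [0.2, -0.6, 0.2]
width: 0.001
grip_force: 0.0
```

```bash
python3 see.py; python3 prof.py
```

```text
[-0.50906492  0.05553702 -1.02350655] [0.59910285 0.1257174  0.10671826]
[[115  98  70  49  32  13  10   8  11  11  15   5  19  88 105 102 114 113 103  89 174]
 [ 73  48  29  11  12  17  23  23  20  14  15  14  18  86 111  90 104 111 107  86 155]
 [ 25  14  17  18  26  42  52  53  51  38  31  18  15  51  95  85  95 111 111  99 115]
 [ 14   9  17  39  52  65  67  67  65  64  56  40  19  20  68  76  75 109 110 106  88]
 [  7  11  41  62  68  71  68  69  68  69  64  65  45  15  35  67  68 104 110 108  87]
 [ 10  21  58  70  68  68  67  69  69  72  66  68  61  34  15  72  69  95 110 110 101]
 [ 13  39  67  67  69  69  67  67  70  69  68  70  67  53  17  51  58  80 110 110 105]
 [ 22  60  67  70  66  68  66  68  70  70  69  69  67  62  35  27  54  68 106 113 108]
 [ 36  67  68  70  65  67  68  68  68  69  68  65  70  69  46  16  58  60  96 112 106]
 [ 48  67  67  67  69  69  72  67  68  68  67  70  69  68  63  31  53  60  81 108 113]
 [ 56  68  67  69  66  78  81  71  67  66  68  67  68  70  65  36  35  69  68 122 134]
 [ 58  68  68  69  66  78  88  73  69  68  70  66  67  69  66  45  27 
[... 1922 characters left out ...]
183 180]
 [ 11   6  12  15  12  20  19  33  63  68  57  22  29 146 180 177 179 178 182 181 178]
 [ 12  11   1  12   9  21  18  23  60  61  53  23  18 109 174 179 179 176 179 177 174]]
0.3 [array([370., 218.]), array([370., 211.])]
1.57 [array([351., 214.]), array([351., 207.])]
-130:175 -120:125 -110:129 -100:183 -90:177 -80:109 -70:107 -60:107 -50:109 -40:109 -30:109 -20:110 -10:110 0:104 10:28 20:29 30:67 40:70 50:67 60:68 70:70 80:66 90:69 100:66 110:66 120:65 130:23 140:56 150:110
-130:111 -120:110 -110:109 -100:110 -90:111 -80:111 -70:113 -60:110 -50:112 -40:112 -30:113 -20:114 -10:112 0:105 10:29 20:20 30:67 40:70 50:62 60:60 70:68 80:68 90:70 100:65 110:68 120:48 130:51 140:70 150:125
```

The pin top is at (351,206), which matches the prediction for 1.57 rad. The disc is seated and the arm is clear.

{"method": "step_arm", "body": {"series": [0, 0, 10, 0, 0, 0, -1, 0, 0, 10, 0, 0, 0, -1, 0, 0, 10, 0, 0, 0, -1, 0, 0, 10, 0, 0, 0, -1]}}

```text
time: 28.7
tool_pos: [0.5967, 0.1248, 0.1128]
tool_rot: [[-0.395, -0.919, -0.001], [-0.919, 0.395, -0.001], [0.001, 0.001, -1.0]]
wrist_force: [0.4, -0.7, 0.2]
width: -0.0
grip_force: 0.0
```

```bash
python3 -c "
from plant import ctrl
print(ctrl.hand_in())"
```

```text
the job is handed in; nothing more can be done
None
```

I handed the job in at 28.7 s, and no verdict came back: the disc looks flat in the pocket, pushed home at about 10 N against the stop; the keeper is across it at its end stop and the arm is clear.

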